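# Lock the core cell with the pin spanner

## Task

The rock core cell is loaded but not locked. Take the red-handled pin spanner from its slotted rest, drop both prongs into the two holes in the top of the cell before turning anything, and with the spanner turn the cell's locking ring clockwise (seen from above) fully home to its stop, where the white mark meets the red one; keep your fingers off the cell. Then set the spanner back in its rest upright, prongs in the slot, let go, and leave the other things on the bench where they are.

Things in the scene. Friction and masses are not known exactly. Their poses are not given: they have to be found in the camera images.
- cell_axis (a point): On the cell's axis, at the top face (86 mm above the bench) of the flat aluminium drive plate, 96 mm across, inside the locking ring; z up, x towards the red home mark. The plate has two opposite through holes, 15 mm across, 16 mm deep, dark-rimmed, centres 35 mm from the axis. A clutch holds plate to ring but slips at about 0.75 N m: at the ring's stop only the plate turns on, harmlessly.
- ring (a joint): Angle of the locking ring: grows clockwise from above; 1.2 is home, a hard stop (white mark at red mark). Takes 0.3 N m; stays where left. The line through the holes starts within 0.3 rad either side of (yaw of cell_axis minus this value). Its true angle is not reported: look for the dark holes, or rest the prongs lightly on the plate and turn until they drop in.
- cell: The fixed core cell: blue cylinder with a 150 mm round foot, a grey shoulder 136 mm across (top 66 mm above the bench, red home mark on it) and the knurled steel locking ring, 113 mm across, 8 mm wide, top at 87 mm, white mark on it. Origin on its axis at bench level, axes as cell_axis.
- spanner_grip (a point): Centre of the pin spanner's red handle: 44 mm along the spanner's x, 24 mm along y (grip across y), 62 mm tall. z points up the handle. A half turn of the spanner makes no difference.
- spanner: The whole pin spanner (0.4 kg): under the handle a steel crossbar 96 x 34 x 14 mm along x, its underside 45 mm below the handle's centre; under that two round prongs 15 mm long, 10 mm across, the last 6 mm tapering to 6 mm, 35 mm either side of the centre along x. Origin midway between the prong tips, 60 mm below the handle's centre.
- prong_a (a point): Tip of the spanner's prong on its +x side, on the prong's axis; axes as the spanner's.
- prong_b (a point): Tip of the spanner's prong on its -x side, on the prong's axis; axes as the spanner's.
- rest_top (a point): The spanner's rest: two fixed wooden rails 150 mm long along its x, 66 mm over both, an open slot 22 mm wide and 32 mm deep between them, on a steel foot. This point: middle of the slot at the rails' top, 40 mm above the bench; z up. The spanner starts standing on it within 20 mm of the middle, crossbar along the rails, prongs in the slot.
- pencil: Bystander: green pencil, 165 mm long, 8 mm thick, lying on the bench; origin at the centre of its underside.
- core: Bystander: upright rock core, 40 mm across, 75 mm tall; origin at the centre of its underside.
- slab: Bystander: grey rock slab, 100 x 75 x 20 mm; origin at the centre of its underside.
- dish: Bystander: shallow glass dish, 90 mm across, 16 mm tall; origin at the centre of its underside.
- bottle: Bystander: amber bottle with blue cap, 66 mm across, 150 mm tall; origin at the centre of its underside.
- beaker: Bystander: glass beaker, 76 mm across, 100 mm tall; origin at the centre of its underside.
- slidebox: Bystander: yellow slide box, 100 x 80 x 35 mm; origin at the centre of its underside.
Mind the look-alikes: they are no part of the job. What is shaped like the spanner but purple is not meant.

How it is judged:
By the outcome, as a careful person would: the job done as asked, in the order asked, and still so for the second after the job is handed in, with the robot touching nothing.
It also fails if it takes over 64 s, if anything falls off the work surface, if the arm or the gripper's body presses on something with over 40 N, if the wrist force passes 120 N, or if a joint passes its speed limit or range.

## Robot

A 7-joint arm with a two-finger parallel gripper is mounted at the origin on the work surface. World frame = base frame: x ahead of the robot, y to its left, z up, the work surface at z = 0. Lengths are in m, angles in rad, forces in N, time in s.
With the tool pointing down it reaches from about 0.4 to 0.875 m from the base axis. Payload 19.3 kg.
Tool frame: the origin (TCP) lies at the very end of the fingers, on their centre line; the grasp point (between the pads) lies 19 mm behind it; z points along the fingers, y is the line along which they close (so a half turn about z gives the same grasp; the last joint's range is limited). The gripper opens to 85 mm and grips with 20 to 120 N. Pads are 22 mm wide; open, the fingers measure 114 mm over their backs; the gripper's body (76 mm by 85 mm) begins 54 mm behind the grasp point. The pads swing forward as they close: fully open they stand 13 mm farther back than shut.
Start: joints at [-1.258, 0.521, -0.036, 1.599, 0.021, 1.021, -0.113], TCP at [0.233, 0.58, 0.231] pointing down, gripper open.
Joint ranges: [-2.91, 2.91], [-0.3, 2.13], [-1.5, 1.42], [0.17, 2.43], [-1.26, 4.41], [0.16, 1.93], [-2.52, 2.52]. Speed limits (rad/s): [1.89, 1.89, 2.39, 2.39, 3.01, 3.01, 3.01].

## Interface

Orientations are given as [roll, pitch, yaw] about the fixed x, y, z axes, in that order (R = Rz(yaw) Ry(pitch) Rx(roll)).
In Python, from workcell import bot gives the robot as it stands. The module is installed in compiled form; this text tells all that it offers.
- The arm moves only by the tool apply_moves, never from a script. Its arguments are lists of equal length, an entry for each row: "claw": the finger opening in m, from 0 to 0.0854; "xyz": the shift along the tool's x, y, z in m, a list of three; "twist": the turn, a rotation vector about the tool's x, y, z in rad, a list of three. A call has 1 to 20 rows; each row shifts and turns the commanded pose from where the row before left it, along the tool's axes as they then stand; what a row does not reach is not made up. A row lasts 1/10 s, in which the tool goes at most 50 mm and 8.59 degrees, less where a joint would pass 70% of its speed; a pose out of reach is approached as far as the arm can. A call with a gripper value outside its range is refused whole. The fingers move at their own pace and stop on an object; "force" is the grip in N (left out, the last holds). Time passes only in rows, so rows that do not move let the fingers close. It gives the time, the measured TCP pose, the force, the opening and the grip force at its end, in the units of the state.
- bot.observe(): the state, without advancing time (a new reading comes with each control period).
- bot.grab_frame(name): name is "scene" or "top" or "wrist"; returns a dict with "img" (400x640x3 uint8, red, green, blue), "vfov" (degrees; the focal length in pixels is half the picture's height over the tangent of half this angle, whatever the lens; pixels are square), "cx", "cy" (the principal point, pixels), "distortion" ([k1, k2, p1, p2, k3] as OpenCV has them; the pictures are not rectified), "view" (4x4, takes a point from world to camera coordinates). Camera axes: x right, y up, looking along -z (the intrinsics and any distortion apply to the point x, -y, -z); pixel columns grow to the right and rows downward; lengths in m; the calibration is good to about 2 mm. A picture is of the moment at which its call begins. There is no depth.
- bot.job_done(): hands the job in; it is judged then, once.
Trained networks look in the newest picture that a camera, given by its name, has taken for a name from the list of things; names that differ only in an ending like _2 or _b are one class to them, and where a whole thing is asked for, a point or a joint stands for the part that bears it (a point fixed in the world has none). Each returns a list of dicts, best first, with "score" (0 to 1); they miss things now and then, are a little off and sometimes report something else, mostly with a low value. They report only what shows in the picture. A call takes as long as a camera call. They do not tell look-alikes from the thing itself.
- bot.find_in(camera, query): "position" ([x, y, z] in m, in world coordinates, good to about 4 mm: the middle of the surface that is visible of it).
The state is a dict: "clock": time; "qpos": joint angles; "qd": joint speeds; "joint_efforts": joint torques, N m; "position": TCP position; "tool_rot": TCP orientation; "force": force on the tool from outside, world axes, zero at the start; "moment": the same for the moment, N m; "grip_width": finger opening in m; "finger_force": force on a finger pad.
Only numpy, scipy, OpenCV 4.12 (cv2) and the standard library are available. Lean on these libraries where they do the work, as an engineer would, in place of code of your own. Each camera call takes 0.05 s, during which the arm holds its last target. There are 200 camera calls.

## Working session

There is one attempt and no reset: what is moved stays moved. The work goes in short steps, Python scripts to look and compute and a tool call to move; the robot and the scene stay as the last step left them, time stands still between calls to the robot, and variables do not carry over. Pictures are saved under pics/ and viewed, at most 10 in all, crops included, and the job is handed in when it is done.

Besides the shell and the picture viewer there is one more tool, called by a JSON object that holds its "api" and its "payload", one argument or row to a line. apply_moves: Moves the arm, as the interface text tells. Its arguments: {"type":"object","properties":{"claw":{"type":"array"},"xyz":{"type":"array"},"twist":{"type":"array"},"force":{"type":"number"}},"required":["claw","xyz","twist"]}

```bash
mkdir -p pics; cat > h.py <<'E'
import numpy as np,cv2
from workcell import bot
def K(f):
    h=f["img"].shape[0]; F=h/2/np.tan(np.radians(f["vfov"])/2)
    return np.array([[F,0,f["cx"]],[0,F,f["cy"]],[0,0,1.]])
def ray(f,px):
    n=cv2.undistortPoints(np.array([[px]],float),K(f),np.array(f["distortion"],float))[0,0]
    V=np.array(f["view"]);R=V[:3,:3];o=-R.T@V[:3,3]
    return o,R.T@np.array([n[0],-n[1],-1.])
def at(f,px,z):
    o,d=ray(f,px); return o+d*(z-o[2])/d[2]
def proj(f,P):
    V=np.array(f["view"]);p=np.atleast_2d(P)@V[:3,:3].T+V[:3,3]
    p=p*[1,-1,-1]
    return cv2.projectPoints(p,np.zeros(3),np.zeros(3),K(f),np.array(f["distortion"],float))[0][:,0]
def save(n,img,s=1):
    cv2.imwrite("pics/"+n,cv2.resize(img[...,::-1],None,fx=s,fy=s,interpolation=cv2.INTER_CUBIC))
E
python3 - <<'E'
from h import *
a=bot.grab_frame("top");b=bot.grab_frame("scene")
save("top.png",a["img"]);save("scene.png",b["img"])
for c in("top","scene"):
  for q in("spanner","spanner_grip","cell","cell_axis","ring","rest_top","prong_a","bottle","beaker","core","slidebox","dish","slab","pencil"):
    print(c,q,[(np.round(d["position"],3).tolist(),round(d["score"],2)) for d in bot.find_in(c,q)][:3])
o=bot.observe();print(o["clock"],o["position"],o["tool_rot"])
E
```

```text
top spanner [([0.526, 0.207, 0.057], 0.92), ([0.698, 0.29, 0.033], 0.84), ([0.337, 0.219, 0.031], 0.69)]
top spanner_grip [([0.337, 0.215, 0.033], 0.92), ([0.699, 0.293, 0.033], 0.62)]
top cell [([0.468, -0.193, 0.085], 0.96)]
top cell_axis [([0.469, -0.193, 0.081], 0.85), ([0.53, 0.211, 0.058], 0.28)]
top ring [([0.472, -0.202, 0.086], 0.75)]
top rest_top [([0.507, 0.205, 0.039], 0.79)]
top prong_a [([0.526, 0.207, 0.057], 0.74), ([0.474, -0.205, 0.085], 0.71), ([0.338, 0.215, 0.034], 0.64)]
top bottle [([0.408, 0.409, 0.1], 0.86)]
top beaker [([0.623, -0.412, 0.054], 0.98), ([0.527, 0.211, 0.057], 0.65), ([0.429, -0.401, 0.037], 0.49)]
top core [([0.675, 0.014, 0.076], 0.73)]
top slidebox [([0.429, -0.402, 0.035], 0.66)]
top dish [([0.592, 0.415, 0.009], 0.57)]
top slab [([0.735, 0.162, 0.018], 0.57), ([0.474, -0.204, 0.087], 0.19)]
top pencil [([0.531, 0.207, 0.057], 0.74), ([0.476, -0.203, 0.086], 0.23)]
scene spanner [([0.354, 0.233, 0.042], 0.74), ([0.717, 0.318, 0.044], 0.73), ([0.546, 0.222, 0.061], 0.61)]
scene spanner_grip [([0.541, 0.221, 0.064], 0.86), ([0.718, 0.323, 0.044], 0.69), ([0.352, 0.232, 0.042], 0.68)]
scene cell [([0.491, -0.168, 0.066], 0.79)]
scene cell_axis [([0.493, -0.173, 0.062], 0.8)]
scene ring [([0.482, -0.191, 0.09], 0.88)]
scene rest_top [([0.555, 0.234, 0.027], 0.76)]
scene prong_a [([0.72, 0.317, 0.039], 0.97), ([0.354, 0.23, 0.04], 0.8), ([0.545, 0.219, 0.065], 0.78)]
scene bottle [([0.432, 0.433, 0.089], 0.89)]
scene beaker [([0.622, -0.385, 0.069], 0.6)]
scene core [([0.689, 0.034, 0.053], 0.85)]
scene slidebox [([0.439, -0.385, 0.033], 0.73), ([0.554, 0.234, 0.029], 0.3)]
scene dish [([0.593, 0.411, 0.009], 0.69)]
scene slab [([0.742, 0.173, 0.018], 0.82), ([0.541, 0.222, 0.066], 0.2)]
scene pencil [([0.459, -0.016, 0.007], 0.56)]
1.5 [0.23349634 0.57975137 0.23128443] [3.14159081e+00 1.84200495e-05 2.75870864e+00]
```

View pics/top.png

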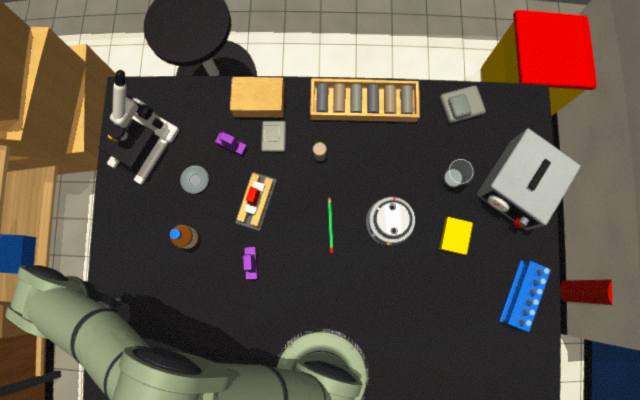

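View pics/scene.png

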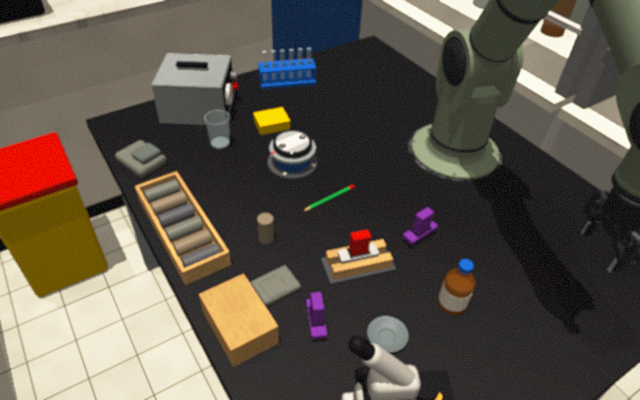

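Candidates in the top view are the red handle in the wooden rest at (254,195), a purple one at (231,143) and a purple one at (250,262). Only the red one, standing in the slotted rest, fits. The cell is at (391,220), with holes near (393,205) and (391,235). I'll confirm with an enlarged crop.

```bash
python3 - <<'E'
from h import *
a=bot.grab_frame("top")["img"]
A=cv2.resize(a[165:235,220:290],(560,560),interpolation=cv2.INTER_CUBIC)
B=cv2.resize(a[185:255,356:426],(560,560),interpolation=cv2.INTER_CUBIC)
save("crop.png",np.hstack([A,B]),0.7)
E
```

```text
(no output)
```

View pics/crop.png

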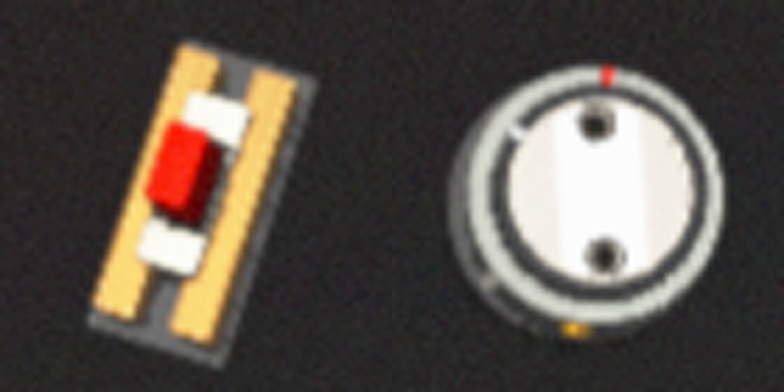

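The left crop confirms the red handle on its steel crossbar in the rail slot. In the right crop the holes are at (597,124) and (604,257), the white mark at (516,132) and the red mark at (607,75).

```bash
python3 - <<'E'
from h import *
f=bot.grab_frame("top")
L=lambda x,y:(220+(x+.5)/5.6-.5,165+(y+.5)/5.6-.5)
R=lambda x,y:(356+(x-392+.5)/5.6-.5,185+(y+.5)/5.6-.5)
def P(n,p,z): r=at(f,p,z);print(n,r.round(4));return r
c=[P("bar",L(*q),.054) for q in((193,93),(250,110),(138,258),(193,276))]
m=np.mean(c,0);d=c[0]+c[1]-c[2]-c[3];print("barmid",m,np.arctan2(d[1],d[0]))
c=[P("rail",L(*q),.04) for q in((180,48),(298,82),(92,310),(208,340))]
m=np.mean(c,0);d=c[0]+c[1]-c[2]-c[3];print("rest",m,np.arctan2(d[1],d[0]))
c=[P("handle",L(*q),.116) for q in((172,122),(208,136),(146,196),(184,214))]
m=np.mean(c,0);d=c[0]+c[1]-c[2]-c[3];print("handlemid",m,np.arctan2(d[1],d[0]))
a=P("h1",R(597,124),.086);b=P("h2",R(604,257),.086);d=a-b;print("cell",(a+b)/2,np.linalg.norm(d),np.arctan2(d[1],d[0]))
C=(a+b)/2
r=P("red",R(607,75),.066);w=P("white",R(516,132),.087)
for q in(r,w):print(np.arctan2(*(q-C)[1::-1]),np.linalg.norm((q-C)[:2]))
o=bot.observe();print(o["clock"],f["view"])
E
```

```text
bar [0.5804 0.2146 0.054 ]
bar [0.5717 0.1831 0.054 ]
bar [0.4895 0.2403 0.054 ]
bar [0.4805 0.2101 0.054 ]
barmid [0.53051967 0.21202047 0.054     ] -0.2822245681040605
rail [0.6082 0.2251 0.04  ]
rail [0.5904 0.1592 0.04  ]
rail [0.4624 0.2666 0.04  ]
rail [0.4476 0.2026 0.04  ]
rest [0.52713609 0.21335396 0.04      ] -0.2861126527803189
handle [0.5529 0.2153 0.116 ]
handle [0.5459 0.1962 0.116 ]
handle [0.5138 0.2271 0.116 ]
handle [0.5048 0.2069 0.116 ]
handlemid [0.52934075 0.21138683 0.116     ] -0.27252077316991247
h1 [ 0.5062 -0.2006  0.086 ]
h2 [ 0.4362 -0.2044  0.086 ]
cell [ 0.47120746 -0.20248566  0.086     ] 0.07018142000400895 0.054294036000113566
red [ 0.5357 -0.2085  0.066 ]
white [ 0.501  -0.1578  0.087 ]
-0.09326488626893933 0.06481560641603994
0.9831069602091023 0.05371003817623601
1.6 [[ 0.02171603 -0.99975632 -0.00396507 -0.01307834]
 [ 0.98698029  0.02080598  0.15948986 -0.53486293]
 [-0.1593685  -0.00737693  0.9871916  -1.47274667]
 [ 0.          0.          0.          1.        ]]
```

{"api": "apply_moves", "payload": {
  "claw": [0.085, 0.085, 0.085, 0.085, 0.085, 0.085, 0.085, 0.085, 0.085, 0.085, 0.085, 0.085, 0.085, 0.085, 0.085, 0.085, 0.085, 0.085],
  "xyz": [
    [-0.0275, -0.0154, 0],
    [-0.0275, -0.0154, 0],
    [-0.0275, -0.0154, 0],
    [-0.0275, -0.0154, 0],
    [-0.0275, -0.0154, 0],
    [-0.0275, -0.0154, 0],
    [-0.0275, -0.0154, 0],
    [-0.0275, -0.0154, 0],
    [-0.0275, -0.0154, 0],
    [-0.0275, -0.0154, 0],
    [-0.0275, -0.0154, 0],
    [-0.0275, -0.0154, 0],
    [-0.0275, -0.0154, 0],
    [-0.0275, -0.0154, 0],
    [-0.0275, -0.0154, 0],
    [0, 0, 0],
    [0, 0, 0],
    [0, 0, 0]
  ],
  "twist": [
    [0, 0, 0],
    [0, 0, 0],
    [0, 0, 0],
    [0, 0, 0],
    [0, 0, 0],
    [0, 0, 0],
    [0, 0, 0],
    [0, 0, 0],
    [0, 0, 0],
    [0, 0, 0],
    [0, 0, 0],
    [0, 0, 0],
    [0, 0, 0],
    [0, 0, 0],
    [0, 0, 0],
    [0, 0, -0.05],
    [0, 0, -0.05],
    [0, 0, 0]
  ]
}}

```text
clock: 3.4
position: [0.5299, 0.2112, 0.2313]
tool_rot: [3.141, -0.0, 2.859]
force: [-0.5, 0.3, -0.1]
grip_width: 0.0849
finger_force: 0.0
```

```bash
cat >> h.py <<'E'
def need(x,y,z,yaw):
    o=bot.observe();p=np.array(o["position"]);r=o["tool_rot"];c,s=np.cos(r[2]),np.sin(r[2]);d=np.array([x,y,z])-p
    dy=(yaw-r[2]+np.pi)%(2*np.pi)-np.pi
    print("t",round(o["clock"],2),"pos",p.round(4),"rot",np.round(r,4),"F",np.round(o["force"],1),"M",np.round(o["moment"],2),"grip",round(o["grip_width"],4),"q7",round(o["qpos"][6],2))
    print("tool delta",np.round([d[0]*c+d[1]*s,d[0]*s-d[1]*c,-d[2]],4),"twist",round(-dy,3))
E
python3 - <<'E'
from h import *
need(.530,.212,.068,2.861)
f=bot.grab_frame("wrist");save("w1.png",f["img"])
print(proj(f,[[.53,.212,.116],[.53,.212,.054]]))
E
```

```text
t 3.4 pos [0.5299 0.2112 0.2313] rot [ 3.1415 -0.      2.8593] F [-0.5  0.3 -0.1] M [ 0.01 -0.01  0.03] grip 0.0849 q7 0.82
tool delta [1.000e-04 8.000e-04 1.633e-01] twist -0.002
[[323.43875303 192.05040488]
 [323.19790532 175.39574826]]
```

View pics/w1.png

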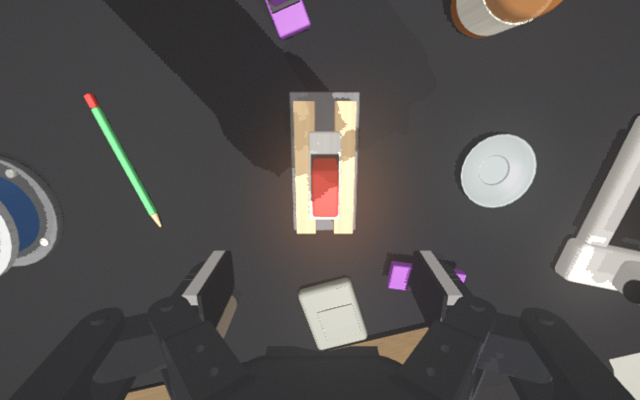

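{"api": "apply_moves", "payload": {
  "claw": [0.085, 0.085, 0.085, 0.085, 0.085, 0.085, 0.085, 0.085, 0.02, 0.02, 0.02, 0.02, 0.02, 0.02],
  "xyz": [
    [0, 0.0008, 0.02],
    [0, 0, 0.025],
    [0, 0, 0.025],
    [0, 0, 0.025],
    [0, 0, 0.025],
    [0, 0, 0.025],
    [0, 0, 0.018],
    [0, 0, 0],
    [0, 0, 0],
    [0, 0, 0],
    [0, 0, 0],
    [0, 0, 0],
    [0, 0, 0],
    [0, 0, 0]
  ],
  "twist": [
    [0, 0, 0],
    [0, 0, 0],
    [0, 0, 0],
    [0, 0, 0],
    [0, 0, 0],
    [0, 0, 0],
    [0, 0, 0],
    [0, 0, 0],
    [0, 0, 0],
    [0, 0, 0],
    [0, 0, 0],
    [0, 0, 0],
    [0, 0, 0],
    [0, 0, 0]
  ],
  "force": 100
}}

```text
clock: 4.85
position: [0.5305, 0.2123, 0.0691]
tool_rot: [3.141, 0.001, 2.859]
force: [-0.6, 0.4, 8.1]
grip_width: 0.0229
finger_force: 97.2
```

{"api": "apply_moves", "payload": {
  "claw": [0.02, 0.02, 0.02, 0.02, 0.02, 0.02, 0.02],
  "xyz": [
    [0, 0, -0.01],
    [0, 0, -0.02],
    [0, 0, -0.025],
    [0, 0, -0.025],
    [0, 0, -0.025],
    [0, 0, -0.015],
    [0, 0, 0]
  ],
  "twist": [
    [0, 0, 0],
    [0, 0, 0],
    [0, 0, 0],
    [0, 0, 0],
    [0, 0, 0],
    [0, 0, 0],
    [0, 0, 0]
  ]
}}

```text
clock: 5.55
position: [0.5308, 0.2124, 0.1907]
tool_rot: [3.139, 0.002, 2.859]
force: [0.4, 0.4, -4.3]
grip_width: 0.0228
finger_force: 98.4
```

```bash
python3 - <<'E'
from h import *
need(.4712,-.2025,.189,3.196)
f=bot.grab_frame("wrist");s=bot.grab_frame("scene")
save("w2.png",np.hstack([f["img"][60:380,170:490],cv2.resize(s["img"][150:310,280:440],(320,320))]),1.2)
E
```

```text
t 5.55 pos [0.5308 0.2124 0.1907] rot [3.1393e+00 2.5000e-03 2.8585e+00] F [ 0.4  0.4 -4.3] M [ 0.01 -0.04 -0.04] grip 0.0228 q7 0.82
tool delta [-0.0587 -0.415   0.0017] twist -0.337
```

View pics/w2.png

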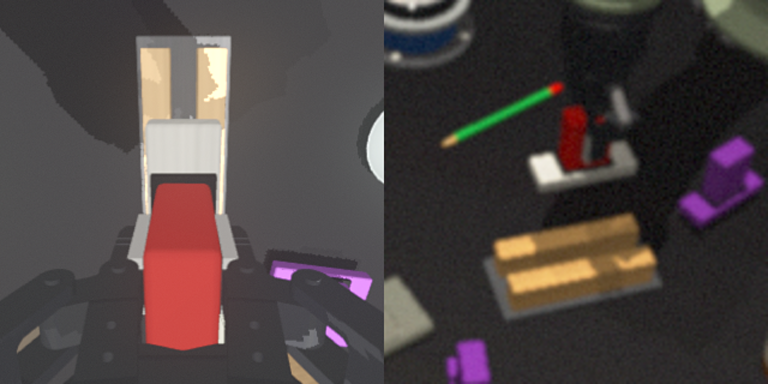

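The spanner is held straight and clear of the rest. I'll carry it to the cell.

{"api": "apply_moves", "payload": {
  "claw": [0.02, 0.02, 0.02, 0.02, 0.02, 0.02, 0.02, 0.02, 0.02, 0.02, 0.02, 0.02, 0.02, 0.02, 0.02, 0.02, 0.02, 0.02, 0.02, 0.02],
  "xyz": [
    [-0.0037, -0.026, 0],
    [-0.0037, -0.026, 0],
    [-0.0037, -0.026, 0],
    [-0.0037, -0.026, 0],
    [-0.0037, -0.026, 0],
    [-0.0037, -0.026, 0],
    [-0.0037, -0.026, 0],
    [-0.0037, -0.026, 0],
    [-0.0037, -0.026, 0],
    [-0.0037, -0.026, 0],
    [-0.0037, -0.026, 0],
    [-0.0037, -0.026, 0],
    [-0.0037, -0.026, 0],
    [-0.0037, -0.026, 0],
    [-0.0037, -0.026, 0],
    [-0.0037, -0.025, 0],
    [0, 0, 0],
    [0, 0, 0],
    [0, 0, 0],
    [0, 0, 0]
  ],
  "twist": [
    [0, 0, 0],
    [0, 0, 0],
    [0, 0, 0],
    [0, 0, 0],
    [0, 0, 0],
    [0, 0, 0],
    [0, 0, 0],
    [0, 0, 0],
    [0, 0, 0],
    [0, 0, 0],
    [0, 0, 0],
    [0, 0, 0],
    [0, 0, 0],
    [0, 0, 0],
    [0, 0, 0],
    [0, 0, -0.084],
    [0, 0, -0.084],
    [0, 0, -0.084],
    [0, 0, -0.085],
    [0, 0, 0]
  ]
}}

```text
clock: 7.65
position: [0.4704, -0.2028, 0.1873]
tool_rot: [3.141, -0.002, -3.086]
force: [0.2, -0.8, -3.9]
grip_width: 0.0232
finger_force: 99.0
```

```bash
python3 - <<'E'
from h import *
need(.4712,-.2025,.135,3.196)
f=bot.grab_frame("wrist");s=bot.grab_frame("scene")
save("w3.png",np.hstack([f["img"][40:360,160:480],cv2.resize(s["img"][90:190,240:340],(320,320))]),1.2)
y=.054
h=lambda k:[.4712+k*.035*np.cos(y),-.2025+k*.035*np.sin(y),.086]
print(proj(f,[h(1),h(-1)]))
E
```

```text
t 7.65 pos [ 0.4704 -0.2028  0.1873] rot [ 3.1409e+00 -1.7000e-03 -3.0861e+00] F [ 0.2 -0.8 -3.9] M [-0.02  0.01 -0.03] grip 0.0232 q7 1.94
tool delta [-0.0008  0.0003  0.0523] twist 0.001
[[322.26829467 236.84427327]
 [322.46243793 156.4594633 ]]
```

View pics/w3.png

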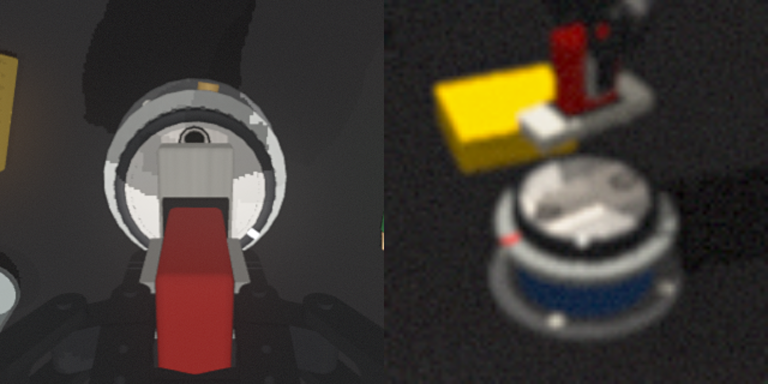

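The far hole sits just past the crossbar, 2 px or less from the prediction. I'll descend gently.

{"api": "apply_moves", "payload": {
  "claw": [0.02, 0.02, 0.02, 0.02, 0.02, 0.02, 0.02],
  "xyz": [
    [-0.0008, 0.0003, 0.015],
    [0, 0, 0.02],
    [0, 0, 0.014],
    [0, 0, 0.004],
    [0, 0, 0.004],
    [0, 0, 0.003],
    [0, 0, 0]
  ],
  "twist": [
    [0, 0, 0],
    [0, 0, 0],
    [0, 0, 0],
    [0, 0, 0],
    [0, 0, 0],
    [0, 0, 0],
    [0, 0, 0]
  ]
}}

```text
clock: 8.45
position: [0.4719, -0.2025, 0.1284]
tool_rot: [-3.142, 0.0, -3.088]
force: [0.3, 0.2, -3.7]
grip_width: 0.0229
finger_force: 98.9
```

{"api": "apply_moves", "payload": {
  "claw": [0.02, 0.02, 0.02, 0.02, 0.02],
  "xyz": [
    [0, 0, 0.003],
    [0, 0, 0.003],
    [0, 0, 0.003],
    [0, 0, 0.002],
    [0, 0, 0]
  ],
  "twist": [
    [0, 0, 0],
    [0, 0, 0],
    [0, 0, 0],
    [0, 0, 0],
    [0, 0, 0]
  ]
}}

```text
clock: 8.95
position: [0.4717, -0.2025, 0.117]
tool_rot: [3.141, -0.0, -3.087]
force: [-0.5, -0.1, -3.1]
grip_width: 0.0225
finger_force: 98.9
```

Both prongs are in, with no contact force. Now I'll turn clockwise.

{"api": "apply_moves", "payload": {
  "claw": [0.02, 0.02, 0.02, 0.02, 0.02, 0.02, 0.02, 0.02, 0.02, 0.02],
  "xyz": [
    [0, 0, 0],
    [0, 0, 0],
    [0, 0, 0],
    [0, 0, 0],
    [0, 0, 0],
    [0, 0, 0],
    [0, 0, 0],
    [0, 0, 0],
    [0, 0, 0],
    [0, 0, 0]
  ],
  "twist": [
    [0, 0, 0.05],
    [0, 0, 0.05],
    [0, 0, 0.05],
    [0, 0, 0.05],
    [0, 0, 0.05],
    [0, 0, 0.05],
    [0, 0, 0.05],
    [0, 0, 0.05],
    [0, 0, 0.05],
    [0, 0, 0]
  ]
}}

```text
clock: 9.95
position: [0.4718, -0.2022, 0.1173]
tool_rot: [3.142, -0.0, 2.745]
force: [-0.9, 2.0, -3.2]
grip_width: 0.023
finger_force: 99.0
```

```bash
python3 - <<'E'
from h import *
need(.4712,-.2025,.117,1.9)
E
```

```text
t 9.95 pos [ 0.4718 -0.2022  0.1173] rot [ 3.1415e+00 -5.0000e-04  2.7453e+00] F [-0.9  2.  -3.2] M [0.46 0.23 0.03] grip 0.023 q7 1.58
tool delta [ 0.0004 -0.0005  0.0003] twist 0.845
```

{"api": "apply_moves", "payload": {
  "claw": [0.02, 0.02, 0.02, 0.02, 0.02, 0.02, 0.02, 0.02, 0.02],
  "xyz": [
    [0, 0, 0],
    [0, 0, 0],
    [0, 0, 0],
    [0, 0, 0],
    [0, 0, 0],
    [0, 0, 0],
    [0, 0, 0],
    [0, 0, 0],
    [0, 0, 0]
  ],
  "twist": [
    [0, 0, 0.05],
    [0, 0, 0.05],
    [0, 0, 0.05],
    [0, 0, 0.05],
    [0, 0, 0.05],
    [0, 0, 0.05],
    [0, 0, 0.05],
    [0, 0, 0.05],
    [0, 0, 0.05]
  ]
}}

```text
clock: 10.85
position: [0.472, -0.2016, 0.1173]
tool_rot: [3.141, -0.001, 2.296]
force: [0.5, 5.8, -3.6]
grip_width: 0.0227
finger_force: 99.0
```

```bash
python3 - <<'E'
from h import *
need(.4712,-.2025,.117,1.9)
a=bot.grab_frame("top")["img"];s=bot.grab_frame("scene")["img"]
save("turn.png",np.hstack([cv2.resize(a[185:255,356:426],(390,390),interpolation=cv2.INTER_CUBIC),cv2.resize(s[110:180,255:325],(390,390),interpolation=cv2.INTER_CUBIC)]))
E
```

```text
t 10.85 pos [ 0.472  -0.2016  0.1173] rot [ 3.1410e+00 -9.0000e-04  2.2964e+00] F [ 0.5  5.8 -3.6] M [ 1.55 -0.18  0.35] grip 0.0227 q7 1.23
tool delta [-0.0001 -0.0012  0.0003] twist 0.396
```

View pics/turn.png

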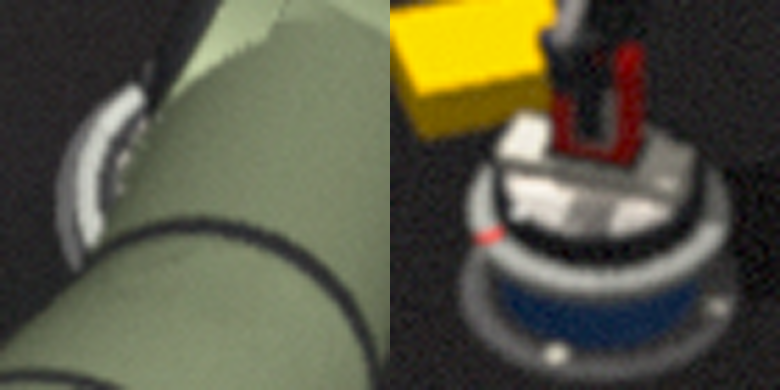

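The ring is dragging at 0.35 N m and the spanner is seated. The white mark is hidden behind the crossbar, near the red mark at (488,237). I'll continue to the stop.

{"api": "apply_moves", "payload": {
  "claw": [0.02, 0.02, 0.02, 0.02, 0.02, 0.02, 0.02],
  "xyz": [
    [0, -0.0005, 0],
    [0, -0.0005, 0],
    [0, 0, 0],
    [0, 0, 0],
    [0, 0, 0],
    [0, 0, 0],
    [0, 0, 0]
  ],
  "twist": [
    [0, 0, 0.05],
    [0, 0, 0.05],
    [0, 0, 0.05],
    [0, 0, 0.05],
    [0, 0, 0.05],
    [0, 0, 0.05],
    [0, 0, 0.05]
  ]
}}

```text
clock: 11.65
position: [0.4723, -0.2014, 0.1174]
tool_rot: [3.14, -0.001, 1.948]
force: [5.8, 10.9, -3.9]
grip_width: 0.0226
finger_force: 99.2
```

```bash
python3 - <<'E'
from h import *
need(.4712,-.2025,.117,1.9)
E
```

```text
t 11.65 pos [ 0.4723 -0.2014  0.1174] rot [ 3.1398e+00 -1.1000e-03  1.9480e+00] F [ 5.8 10.9 -3.9] M [ 2.74 -1.45  0.75] grip 0.0226 q7 0.97
tool delta [-0.0006 -0.0014  0.0004] twist 0.048
```

{"api": "apply_moves", "payload": {
  "claw": [0.02, 0.02, 0.02],
  "xyz": [
    [0, 0, 0],
    [0, 0, 0],
    [0, 0, 0]
  ],
  "twist": [
    [0, 0, 0.05],
    [0, 0, 0.05],
    [0, 0, 0.05]
  ]
}}

```text
clock: 11.95
position: [0.4725, -0.2013, 0.1175]
tool_rot: [3.14, -0.001, 1.798]
force: [6.4, 11.4, -3.8]
grip_width: 0.0234
finger_force: 99.3
```

```bash
python3 - <<'E'
from h import *
need(.4712,-.2025,.117,1.9)
E
```

```text
t 11.95 pos [ 0.4725 -0.2013  0.1175] rot [ 3.1397e+00 -1.4000e-03  1.7982e+00] F [ 6.4 11.4 -3.8] M [ 2.84 -1.72  0.78] grip 0.0234 q7 0.85
tool delta [-0.0008 -0.0015  0.0005] twist -0.102
```

The moment holds steady at 0.75–0.78 N m, so the clutch is slipping at the stop. I'll ease off within the prong play and lift straight out.

{"api": "apply_moves", "payload": {
  "claw": [0.02, 0.02, 0.02, 0.02, 0.02, 0.02, 0.02, 0.02, 0.02, 0.02],
  "xyz": [
    [0.0005, 0.001, 0],
    [0, 0, 0],
    [0, 0, -0.004],
    [0, 0, -0.005],
    [0, 0, -0.006],
    [0, 0, -0.01],
    [0, 0, -0.015],
    [0, 0, -0.015],
    [0, 0, -0.018],
    [0, 0, 0]
  ],
  "twist": [
    [0, 0, -0.035],
    [0, 0, 0],
    [0, 0, 0],
    [0, 0, 0],
    [0, 0, 0],
    [0, 0, 0],
    [0, 0, 0],
    [0, 0, 0],
    [0, 0, 0],
    [0, 0, 0]
  ]
}}

```text
clock: 12.95
position: [0.4728, -0.2032, 0.1925]
tool_rot: [3.139, 0.002, 1.83]
force: [-0.1, -0.6, -4.0]
grip_width: 0.0225
finger_force: 99.7
```

```bash
python3 - <<'E'
from h import *
need(.5305,.2122,.19,2.859)
E
```

```text
t 12.95 pos [ 0.4728 -0.2032  0.1925] rot [3.1385e+00 1.8000e-03 1.8304e+00] F [-0.1 -0.6 -4. ] M [ 0.03 -0.07 -0.  ] grip 0.0225 q7 0.82
tool delta [0.3866 0.1624 0.0025] twist -1.029
```

{"api": "apply_moves", "payload": {
  "claw": [0.02, 0.02, 0.02, 0.02, 0.02, 0.02, 0.02, 0.02, 0.02, 0.02, 0.02, 0.02, 0.02, 0.02, 0.02, 0.02, 0.02],
  "xyz": [
    [0.02274, 0.00955, 0],
    [0.02274, 0.00955, 0],
    [0.02274, 0.00955, 0],
    [0.02274, 0.00955, 0],
    [0.02274, 0.00955, 0],
    [0.02274, 0.00955, 0],
    [0.02274, 0.00955, 0],
    [0.02274, 0.00955, 0],
    [0.02274, 0.00955, 0],
    [0.02274, 0.00955, 0],
    [0.02274, 0.00955, 0],
    [0.02274, 0.00955, 0],
    [0.02274, 0.00955, 0],
    [0.02274, 0.00955, 0],
    [0.02274, 0.00955, 0],
    [0.02274, 0.00955, 0],
    [0.02274, 0.00955, 0]
  ],
  "twist": [
    [0, 0, 0],
    [0, 0, 0],
    [0, 0, 0],
    [0, 0, 0],
    [0, 0, 0],
    [0, 0, 0],
    [0, 0, 0],
    [0, 0, 0],
    [0, 0, 0],
    [0, 0, 0],
    [0, 0, 0],
    [0, 0, 0],
    [0, 0, 0],
    [0, 0, 0],
    [0, 0, 0],
    [0, 0, 0],
    [0, 0, 0]
  ]
}}

```text
clock: 14.65
position: [0.5293, 0.2136, 0.1897]
tool_rot: [-3.141, 0.0, 1.831]
force: [0.2, -1.3, -3.8]
grip_width: 0.0227
finger_force: 99.5
```

{"api": "apply_moves", "payload": {
  "claw": [0.02, 0.02, 0.02, 0.02, 0.02, 0.02, 0.02, 0.02, 0.02],
  "xyz": [
    [0, 0, 0],
    [0, 0, 0],
    [0, 0, 0],
    [0, 0, 0],
    [0, 0, 0],
    [0, 0, 0],
    [0, 0, 0],
    [0, 0, 0],
    [0, 0, 0]
  ],
  "twist": [
    [0, 0, -0.1286],
    [0, 0, -0.1286],
    [0, 0, -0.1286],
    [0, 0, -0.1286],
    [0, 0, -0.1286],
    [0, 0, -0.1286],
    [0, 0, -0.1286],
    [0, 0, -0.1286],
    [0, 0, 0]
  ]
}}

```text
clock: 15.55
position: [0.5293, 0.2125, 0.1897]
tool_rot: [-3.141, -0.001, 2.862]
force: [-1.0, -0.4, -3.5]
grip_width: 0.0227
finger_force: 99.3
```

```bash
python3 - <<'E'
from h import *
need(.5305,.2122,.069,2.859)
f=bot.grab_frame("wrist")["img"]
a=bot.grab_frame("top")["img"];s=bot.grab_frame("scene")["img"]
r=lambda i:cv2.resize(i,(260,260),interpolation=cv2.INTER_CUBIC)
save("back.png",np.hstack([r(f[60:380,160:480]),r(a[185:255,356:426]),r(s[110:180,255:325])]))
E
```

```text
t 15.55 pos [0.5293 0.2125 0.1897] rot [-3.1414e+00 -6.0000e-04  2.8616e+00] F [-1.  -0.4 -3.5] M [ 0.01  0.08 -0.01] grip 0.0227 q7 0.89
tool delta [-1.200e-03  1.000e-04  1.207e-01] twist 0.003
```

View pics/back.png

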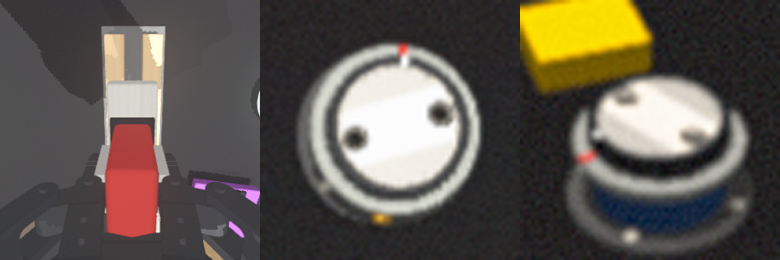

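The white mark (405,60) now meets the red one (403,49), and the spanner is unshifted in the grip above its slot. I'll set it down.

{"api": "apply_moves", "payload": {
  "claw": [0.02, 0.02, 0.02, 0.02, 0.02, 0.02, 0.02, 0.02, 0.02],
  "xyz": [
    [0, 0, 0.02],
    [0, 0, 0.025],
    [0, 0, 0.02],
    [0, 0, 0.015],
    [0, 0, 0.015],
    [0, 0, 0.01],
    [0, 0, 0.008],
    [0, 0, 0.005],
    [0, 0, 0]
  ],
  "twist": [
    [0, 0, 0],
    [0, 0, 0],
    [0, 0, 0],
    [0, 0, 0],
    [0, 0, 0],
    [0, 0, 0],
    [0, 0, 0],
    [0, 0, 0],
    [0, 0, 0]
  ]
}}

```text
clock: 16.6
position: [0.5293, 0.2128, 0.072]
tool_rot: [-3.141, -0.0, 2.859]
force: [-0.2, -0.0, -3.4]
grip_width: 0.0227
finger_force: 99.5
```

{"api": "apply_moves", "payload": {
  "claw": [0.02, 0.02, 0.02, 0.02],
  "xyz": [
    [0, 0, 0.001],
    [0, 0, 0.001],
    [0, 0, 0.001],
    [0, 0, 0]
  ],
  "twist": [
    [0, 0, 0],
    [0, 0, 0],
    [0, 0, 0],
    [0, 0, 0]
  ]
}}

```text
clock: 17.0
position: [0.5295, 0.2129, 0.0694]
tool_rot: [3.141, 0.0, 2.86]
force: [-0.2, 0.1, -3.5]
grip_width: 0.023
finger_force: 99.5
```

{"api": "apply_moves", "payload": {
  "claw": [0.02, 0.02, 0.02],
  "xyz": [
    [0, 0, 0.001],
    [0, 0, 0.0005],
    [0, 0, 0]
  ],
  "twist": [
    [0, 0, 0],
    [0, 0, 0],
    [0, 0, 0]
  ]
}}

```text
clock: 17.3
position: [0.5296, 0.213, 0.069]
tool_rot: [3.141, 0.0, 2.86]
force: [-8.5, -0.7, 22.3]
grip_width: 0.0231
finger_force: 102.6
```

Contact with the rails, so I'll release gradually and rise.

{"api": "apply_moves", "payload": {
  "claw": [0.03, 0.05, 0.07, 0.085, 0.085, 0.085, 0.085, 0.085, 0.085, 0.085, 0.085, 0.085, 0.085, 0.085, 0.085],
  "xyz": [
    [0, 0, -0.0005],
    [0, 0, 0],
    [0, 0, 0],
    [0, 0, 0],
    [0, 0, 0],
    [0, 0, 0],
    [0, 0, -0.01],
    [0, 0, -0.02],
    [0, 0, -0.03],
    [0, 0, -0.03],
    [0, 0, -0.03],
    [0, 0, -0.03],
    [0, 0, 0],
    [0, 0, 0],
    [0, 0, 0]
  ],
  "twist": [
    [0, 0, 0],
    [0, 0, 0],
    [0, 0, 0],
    [0, 0, 0],
    [0, 0, 0],
    [0, 0, 0],
    [0, 0, 0],
    [0, 0, 0],
    [0, 0, 0],
    [0, 0, 0],
    [0, 0, 0],
    [0, 0, 0],
    [0, 0, 0],
    [0, 0, 0],
    [0, 0, 0]
  ]
}}

```text
clock: 18.8
position: [0.529, 0.2127, 0.2178]
tool_rot: [-3.141, -0.001, 2.86]
force: [0.5, -0.0, -0.1]
grip_width: 0.0848
finger_force: 0.0
```

```bash
python3 - <<'E'
from h import *
need(.5305,.2122,.069,2.859)
f=bot.grab_frame("wrist")["img"]
a=bot.grab_frame("top")["img"];s=bot.grab_frame("scene")["img"]
save("end.png",np.vstack([np.hstack([f[60:300,160:480],s[120:360,240:560]]),np.hstack([a[100:340,140:460],cv2.resize(s[205:295,300:420],(320,240))])]),1.15)
E
```

```text
t 18.8 pos [0.529  0.2127 0.2178] rot [-3.1409e+00 -7.0000e-04  2.8596e+00] F [ 0.5 -0.  -0.1] M [ 0.   -0.   -0.01] grip 0.0848 q7 0.88
tool delta [-1.500e-03 -1.000e-04  1.488e-01] twist 0.001
```

View pics/end.png

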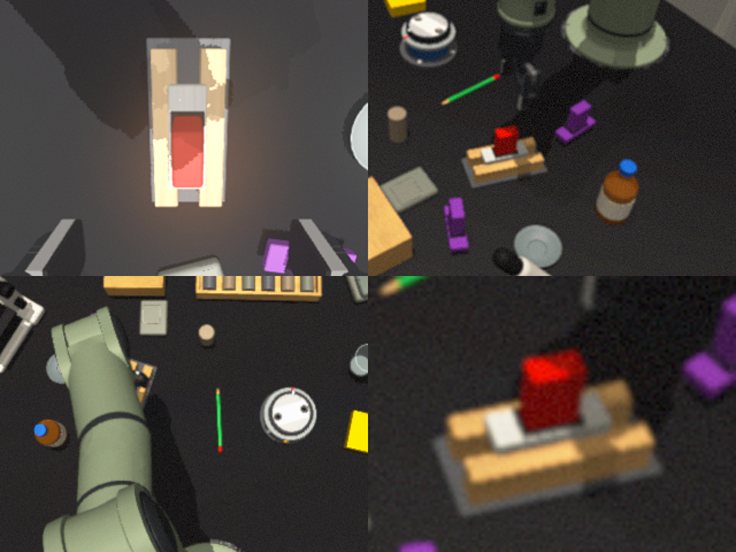

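The spanner stands upright in the rest, with the red handle at (552,390) in the close-up. The bystanders are unmoved, the gripper is clear, and the marks are aligned. I'll hand it in.

```bash
python3 -c "
from workcell import bot
print(bot.job_done())"
```

```text
the job is handed in; nothing more can be done
None
```

The locking ring is turned clockwise fully home (white mark at the red one), the spanner is back upright in its rest and released, nothing else was moved, and the job was handed in at about 19 s.

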